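# Lock the board and start the test

### The job

Start the test of the circuit board: with the fingertips, push the orange-tabbed slide latch fully home over the edge of the board, then press the raised half of the white rocker (black dash) fully down to switch the tester on, then press the green button fully down and keep it pressed: the program finishes while holding it down. Keep to this order, pick nothing up, do not press the yellow or the red button, and leave the board and everything else where it is.

Things in the scene. Friction and masses are not known exactly. Their poses are not given: they have to be found in the camera images.
- nest: Board test nest fixed to the table: white block 200 x 200 mm, 50 mm high with a black top plate. Origin: centre of its underside; x points from its latch side towards its board (away from the robot, within 0.3 rad), y left, z up. A frame of 8 mm high rails on its top, centred 30 mm in +x, holds the circuit board. A spacer stands on the latch side's left corner, at (-70, 72) mm.
- latch (a joint): Slide latch of the nest: steel tongue with an upright orange tab. 0 = fully open, 0.025 m = fully home against its stop, its tongue 13 mm over the board's near edge. Slides along the nest's +x; starts at 0 to 0.006; friction about 3 N, no spring, stays where it is left.
- latch_tab (a point): On the latch, centre of the orange tab's outer face (the face looking to the nest's -x, the one to push). The tab is 36 mm wide (y), 10 mm thick (x), 28 mm tall, from 66 to 94 mm above the table; this point is at 80 mm. Axes as the nest. The 50 mm high nest top reaches 8 mm further out than this face at joint 0; nothing taller is behind it.
- board: Loose blue circuit board 120 x 110 x 3 mm with parts up to 11 mm tall on it, about 60 to 130 g, lying in the nest. Origin: centre of its underside. To be left lying.
- console: Control console fixed to the table: white box 180 x 180 mm, 60 mm high, grey top. Origin: centre of its underside; x points away from the robot (within 0.3 rad), z up. On its top four controls stand in a square, 76 mm apart, in any arrangement: power rocker, green, yellow and red push buttons.
- rocker (a joint): White power rocker in a black frame. 0 = off (far half raised by 0.4 rad, near half level), 0.4 rad = on (far half level, near half raised). Starts at 0 to 0.05. Hinge across the middle along the console's y; friction 0.06 N m (about 3 N at the raised half), no spring, stays where it is left.
- rocker_mark (a point): On the rocker: top face of its far (raised, console +x) half, 15 mm from the hinge line, on the black dash. Paddle 52 mm long (console x) and 28 mm wide, each half 26 mm; the frame is 62 x 40 mm, 8 mm high. About 79 mm above the table when off, 73 mm (5 mm above the frame) when on.
- start (a joint): Green push button. 0 = up, 0.008 m = fully down. Spring: 1.8 N to begin, 6 N fully down.
- start_top (a point): Green button, cap 30 mm across, at the centre of its flat top, z up; moves with it. 84 mm above the table when up, 76 mm fully down, still 4 mm above its housing.
- start_base: Aluminium housing of the green button, with the button: 46 mm across, 12 mm high, on the console. Origin: centre of its underside.
- yellow (a joint): Yellow push button, same make as the green one: 0 = up, 0.008 m = down. Not to be pressed.
- yellow_top (a point): Yellow button, cap 30 mm across, at the centre of its flat top, z up; moves with it.
- stop (a joint): Red stop button on a black housing: 0 = up, 0.008 m = down. Not to be pressed.
- stop_top (a point): Red stop button, cap 38 mm across, at the centre of its flat top, z up; moves with it.
- spacer: Loose blue spacer, upright cylinder 20 mm across, 30 mm tall, standing on the nest's top. Origin: centre of its underside. To be left alone.
- parts_bin: Loose blue bin 110 x 160 x 60 mm beyond the work. Left alone.
- driver: Loose screwdriver lying beyond the work. Left alone.
- cleaner: Loose white bottle 60 mm across, 150 mm tall. Left alone.
- pin_jar: Loose jar 56 mm across, 70 mm tall, on the right. Left alone.
- board_tray: Loose black tray 220 x 150 x 35 mm, on the left. Left alone.
- esd_brush: Loose brush lying on the right of the work. Left alone.
There are look-alikes about, which are no part of the job. There is more than one size of the board; the one meant has the size given above.

How it is judged (in metres and radians):
On the way, in this order (a step that is already met when the one before it is completed fails the run):
1. the latch is pushed home (within 3 mm of its stop) (value of joint latch above 0.022 m), for 0.1 s.
2. the rocker is pressed over to on (value of joint rocker above 0.33 rad), for 0.1 s.
3. the green button is pressed down by the fingers (value of joint start above 0.006 m and contact force between the fingers and start_base above 1 N), for 0.2 s.
At the end, for the whole second after the job is handed in: The latch is within 3 mm of its stop, rocker is on (over 0.33 of 0.4 rad), and the fingers hold the green button at least 6 of its 8 mm down with more than 1 N; yellow and red are up; the board lies at rest in the nest and the spacer stands (all of step 3 and value of joint latch above 0.022 m and value of joint rocker above 0.33 rad and value of joint each of yellow, stop below 0.002 m and horizontal distance between board and nest below 0.04 m and z of board in the frame of nest below 0.055 m and linear speed of board below 0.02 m/s and angle between spacer's own z axis and vertical below 0.2 rad); the arm keeps its last pose, push and grip.
It fails at once if the rocker is switched on before the latch is home (value of joint rocker above 0.25 rad and value of joint latch below 0.021 m).
It fails at once if the green button is pressed before the rocker is on (value of joint start above 0.003 m and value of joint rocker below 0.32 rad).
It fails at once if the yellow or the red button is pressed (value of joint any of yellow, stop above 0.003 m).
It fails at once if the board is lifted or shoved (over 15 mm) (distance of board from where it was at the start of the episode above 0.015 m).
It fails at once if a bystander is moved by more than 20 mm or the spacer is tipped (distance of any of spacer, parts_bin, driver, cleaner, pin_jar, board_tray, esd_brush from where it was at the start of the episode above 0.02 m or angle between spacer's own z axis and vertical above 0.5 rad).
It also fails if it takes over 42 s, if anything falls off the work surface, if the arm or the gripper's body presses on something with over 40 N, if the wrist force passes 120 N, or if a joint passes its speed limit or range.

### The arm

A 6-joint arm with a two-finger parallel gripper is mounted at the origin on the work surface. World frame = base frame: x ahead of the robot, y to its left, z up, the work surface at z = 0. Lengths are in mm, angles in rad, forces in N, time in s.
With the tool pointing down it reaches from about 350 to 875 mm from the base axis. Payload 4.2 kg.
Tool frame: the origin (TCP) lies on the mounting face of the last link; the fingertips stand 173 mm ahead of it and the grasp point (between the pads) lies 155 mm ahead of it; z points along the fingers, y is the line along which they close (so a half turn about z gives the same grasp; the last joint's range is limited). The gripper opens to 85 mm and grips with 20 to 120 N. Pads are 22 mm wide; open, the fingers measure 114 mm over their backs; the gripper's body (76 mm by 85 mm) begins 54 mm behind the grasp point. The pads swing forward as they close: fully open they stand 13 mm farther back than shut.
Start: joints at [-0.971, 0.385, 0.008, 0, -1.194, -0.259], TCP at [208.916, -589.028, 404.712] pointing down, gripper open.
Joint ranges: [-3.14, 3.14], [-1.21, 2.06], [-1.07, 1.41], [-3.16, 2.05], [-2.99, -0.16], [-3.1, 3.1]. Speed limits (rad/s): [2.79, 2.79, 3.14, 3.14, 3.14, 3.14].

### API

Orientations are given as a unit quaternion [x, y, z, w].
In Python, from bench import arm gives the robot as it stands. The module is installed in compiled form; this text tells all that it offers.
- The arm moves only by the tool move_arm, never from a script. Its arguments are lists of equal length, an entry for each row: "fingers": the finger opening in mm, from 0 to 85.4; "travel": the shift along the tool's x, y, z in mm, a list of three; "dr": the turn, a rotation vector about the tool's x, y, z in rad, a list of three. A call has 1 to 10 rows; each row is the pose to reach, as a shift and turn from the pose commanded when the call began, along the tool's axes at that moment; what a row does not reach only later rows make up. A row lasts 1/10 s, in which the tool goes at most 50 mm and 8.59 degrees, less where a joint would pass 70% of its speed; a pose out of reach is approached as far as the arm can. A call with a gripper value outside its range is refused whole. The fingers move at their own pace and stop on an object; the grip force is fixed at half the most. Time passes only in rows, so rows that repeat a pose let the fingers close. It gives the time, the measured TCP pose, the force, the opening and the grip force at its end, in the units of the state.
- arm.read_state(): the state, without advancing time (a new reading comes with each control period).
- arm.get_image(name): name is "scene" or "top"; returns the picture (480x640x3 uint8, red, green, blue); there is no depth.
- arm.camera_model(name): a dict with "intrinsics" (3x3 intrinsics, pixels), "pose" (4x4, takes a point from camera to world coordinates). Camera axes: x right, y up, looking along -z (the intrinsics and any distortion apply to the point x, -y, -z); pixel columns grow to the right and rows downward; lengths in mm; the calibration is good to about 2 mm. A picture is of the moment at which its call begins. camera_model takes no time and is no camera call.
- arm.job_done(): hands the job in; it is judged then, once.
The state is a dict: "clock": time; "joints": joint angles; "joint_vel": joint speeds; "joint_efforts": joint torques, N m; "position": TCP position; "ee_rot": TCP orientation; "contact_force": force on the tool from outside, world axes, zero at the start; "wrist_torque": the same for the moment, N m; "gripper_width": finger opening in mm; "grasp_force": force on a finger pad.
Only numpy, scipy, OpenCV 4.12 (cv2) and the standard library are available. Lean on these libraries where they do the work, as an engineer would, in place of code of your own. Each camera call takes 0.05 s, during which the arm holds its last target. There are 200 camera calls.

## Working session

There is one attempt and no reset: what is moved stays moved. The work goes in short steps, Python scripts to look and compute and a tool call to move; the robot and the scene stay as the last step left them, time stands still between calls to the robot, and variables do not carry over. Pictures are saved under pics/ and viewed, at most 10 in all, crops included, and the job is handed in when it is done.

Besides the shell and the picture viewer there is one more tool, called after "Request:" as name(argument=value, ...) on one line, values as JSON. move_arm: Moves the arm, as the interface text tells. Its arguments: {"type":"object","properties":{"fingers":{"type":"array","items":{"type":"number"}},"travel":{"type":"array","items":{"type":"array","items":{"type":"number"}}},"dr":{"type":"array","items":{"type":"array","items":{"type":"number"}}}},"required":["fingers","travel","dr"]}

```bash
mkdir -p pics; python3 - <<'E'
from bench import arm
import cv2,numpy as np
for n in("scene","top"):
    im=arm.get_image(n); cv2.imwrite(f"pics/{n}0.png",im[:,:,::-1])
    c=arm.camera_model(n); print(n,{k:np.round(v,3).tolist() if not isinstance(v,str) else v for k,v in c.items()})
s=arm.read_state();print(s)
E
```

```text
scene {'intrinsics': [[556.379, 0.0, 312.96], [0.0, 556.379, 243.84], [0.0, 0.0, 1.0]], 'pose': [[-0.704, -0.412, 0.579, 1311.859], [0.71, -0.402, 0.577, 756.678], [-0.005, 0.818, 0.576, 808.43], [0.0, 0.0, 0.0, 1.0]]}
top {'intrinsics': [[478.265, 0.0, 310.409], [0.0, 478.265, 238.27], [0.0, 0.0, 1.0]], 'pose': [[0.02, 0.987, -0.159, 361.565], [-1.0, 0.018, -0.018, 4.974], [-0.014, 0.16, 0.987, 1250.637], [0.0, 0.0, 0.0, 1.0]]}
{'clock': 0.1, 'joints': array([-9.71421711e-01,  3.85453368e-01,  6.79041344e-03, -4.22390384e-04,
       -1.19397647e+00, -2.58561989e-01]), 'joint_vel': array([ 0.00070538, -0.00265695,  0.00290696,  0.00161977,  0.00140302,
        0.00100568]), 'joint_efforts': array([-3.39385415e-04, -3.93319952e+01,  1.88929296e+01,  4.19797227e+00,
       -2.57839194e-03,  3.15853796e-06]), 'position': array([ 208.85923946, -588.88214509,  403.75932227]), 'ee_rot': array([-1.69505950e-01,  9.85528713e-01,  9.19701224e-04, -2.04782192e-04]), 'contact_force': array([-0.53830362, -0.0481355 , -0.40539874]), 'wrist_torque': array([0.05310977, 0.03028328, 0.04710978]), 'grasp_force': 0.0, 'gripper_width': 85.73067598542542}
```

View pics/scene0.png

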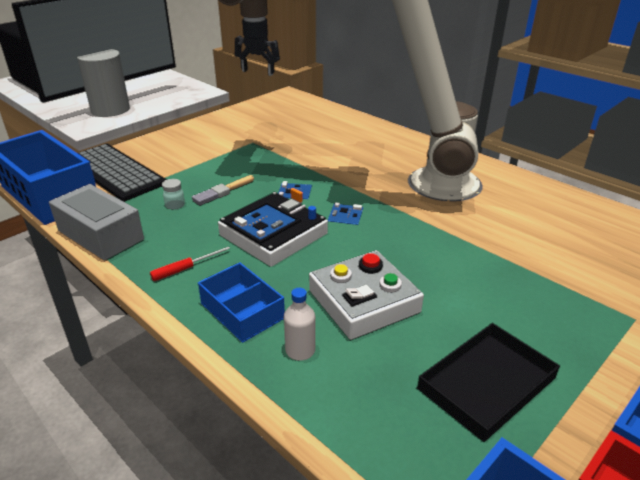

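View pics/top0.png

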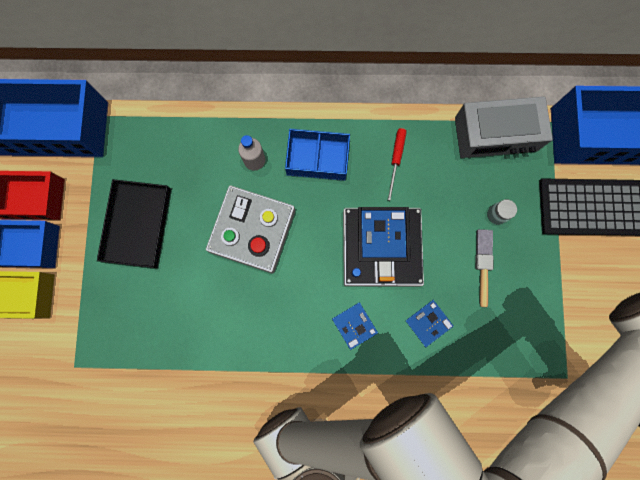

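The top view shows the nest at about (384,247) with its orange tab at about (386,278) and the spacer at (357,272). The console is at (251,229): rocker (240,208), yellow (268,216), green (230,236), red (258,245). The two small loose boards at (355,325) and (430,323) are look-alikes; the large one in the nest is the one meant.

```bash
cat >h.py <<'E'
from bench import arm
import cv2,numpy as np
C={n:arm.camera_model(n) for n in("scene","top")}
def ray(n,p):
    K=np.array(C[n]["intrinsics"]);T=np.array(C[n]["pose"])
    d=np.linalg.inv(K)@[p[0],p[1],1];d=T[:3,:3]@(d*[1,-1,-1]);return T[:3,3],d/np.linalg.norm(d)
def plane(n,p,z):
    o,d=ray(n,p);return o+d*(z-o[2])/d[2]
def tri(ps,pt):
    o1,d1=ray("scene",ps);o2,d2=ray("top",pt)
    s=np.linalg.lstsq(np.c_[d1,-d2],o2-o1,rcond=None)[0];a=o1+s[0]*d1;b=o2+s[1]*d2
    return (a+b)/2,np.linalg.norm(a-b)
def proj(n,P):
    K=np.array(C[n]["intrinsics"]);T=np.array(C[n]["pose"])
    c=T[:3,:3].T@(np.array(P,float)-T[:3,3])*[1,-1,-1];q=K@c;return q[:2]/q[2]
H={"orange":(8,18,150,110),"green":(55,85,120,60),"yellow":(22,34,140,120),"red":(-6,6,150,90),}
def blobs(im,k,roi,amin=12):
    x0,y0,x1,y1=roi;h=cv2.cvtColor(im,cv2.COLOR_RGB2HSV).astype(int)
    lo,hi,s,v=H[k];hh=np.where(h[...,0]>170,h[...,0]-180,h[...,0])
    m=((hh>=lo)&(hh<=hi)&(h[...,1]>=s)&(h[...,2]>=v)).astype(np.uint8)
    M=np.zeros_like(m);M[y0:y1,x0:x1]=m[y0:y1,x0:x1]
    n,l,st,c=cv2.connectedComponentsWithStats(M)
    return [(st[i].tolist(),c[i].round(1).tolist()) for i in range(1,n) if st[i][4]>=amin]
E
python3 - <<'E'
from h import *
R={"scene":{"c":(305,245,425,335),"n":(215,180,330,262)},"top":{"c":(205,185,297,273),"n":(340,203,427,290)}}
for n in R:
    im=cv2.imread(f"pics/{n}0.png")[:,:,::-1].copy()
    for k in H:print(n,k,blobs(im,k,R[n]["n" if k=="orange" else "c"]))
s=cv2.imread("pics/scene0.png");t=cv2.imread("pics/top0.png")
f=lambda a,r:cv2.resize(a[r[1]:r[1]+75,r[0]:r[0]+100],(400,300),interpolation=cv2.INTER_CUBIC)
cv2.imwrite("pics/crops.png",np.vstack([np.hstack([f(s,(235,175)),f(s,(310,250))]),np.hstack([f(t,(335,215)),f(t,(203,188))])]))
E
```

```text
scene orange [([291, 189, 11, 13, 105], [296.4, 194.7])]
scene green [([385, 274, 12, 11, 116], [390.5, 278.8])]
scene yellow [([335, 265, 12, 11, 112], [340.7, 269.7])]
scene red [([362, 254, 18, 13, 181], [370.7, 259.8])]
top orange [([380, 277, 15, 4, 50], [387.1, 278.5])]
top green [([224, 230, 11, 11, 93], [228.9, 235.2]), ([216, 256, 9, 4, 12], [220.2, 257.2]), ([242, 264, 11, 5, 13], [246.5, 266.0])]
top yellow [([263, 211, 11, 11, 93], [267.7, 216.1])]
top red [([250, 237, 16, 16, 190], [257.4, 244.5])]
```

View pics/crops.png

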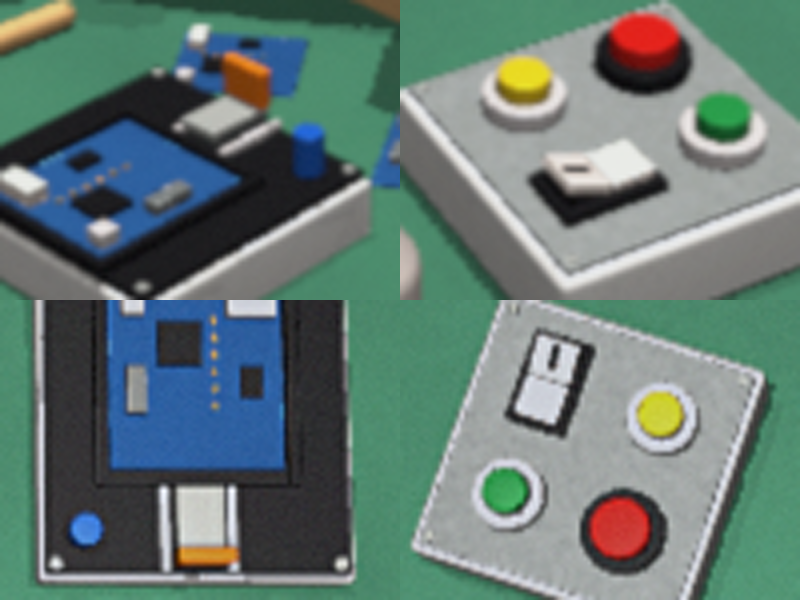

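The crops show the rocker far-left with its dash at about (241,202) top and (354,292) scene, yellow far-right, green near-left, red near-right. The orange tab has its wide face towards the robot.

```bash
python3 - <<'E'
from h import *
np.set_printoptions(precision=1,suppress=True)
def show(n,a,b):
    p,e=tri(a,b);print(n,p,round(e,1));return p
show("dash",(353.75,292),(241.25,202.25))
# button caps: top-surface centre from top view by plane, tri as check
for n,a,b,z in(("green",(390.5,278.8),(228.9,235.2),84),("yellow",(340.7,269.7),(267.7,216.1),84),("red",(370.7,259.8),(257.4,244.5),84)):
    show(n,a,b);print("  plane",plane("top",b,z)) 
print("dash pl",plane("top",(241.25,202.25),79))
print("tab top tri");show("tab",(296.4,192),(387.1,278.5));print(plane("top",(387.1,278.5),94))
# nest near corners (top plate z=50) and board-nest left/right edges, pixel from crop
f=lambda x,y:(x/4+335,(y-300)/4+215)
for q in((42,578),(353,577),(38,302),(346,302)):print("nest",plane("top",f(*q),50))
for q in((180,548),(238,548),(180,566),(238,566)):print("tab",plane("top",f(*q),94))
g=lambda x,y:((x-400)/4+203,(y-300)/4+188)
for q in((540,330),(596,345),(507,420),(566,436)):print("frame",plane("top",g(*q),68))
s=lambda x,y:(x/4+235,y/4+175)
# tab top corners in scene: right-top, left-top(outer)
for q in((223,55),(233,52),(262,70),(272,66)):print("tab scene",plane("scene",s(*q),94))
E
```

```text
dash [639.7 202.2  77.5] 0.3
green [554.7 229.4  78.3] 0.6
  plane [554. 228.  84.]
yellow [604.9 134.2  78.6] 0.7
  plane [604.  133.4  84. ]
red [532.6 157.3  78.4] 0.5
  plane [532.  156.4  84. ]
dash pl [639.4 201.8  79. ]
tab top tri
tab [ 453.  -161.2   88.7] 2.4
[ 453.4 -161.4   94. ]
nest [439.9 -63.8  50. ]
nest [ 444.3 -257.6   50. ]
nest [616.  -59.7  50. ]
nest [ 619.4 -256.2   50. ]
tab [ 456.7 -144.3   94. ]
tab [ 457.3 -179.2   94. ]
tab [ 445.8 -144.3   94. ]
tab [ 446.5 -179.1   94. ]
frame [659.5 212.7  68. ]
frame [650.3 176.6  68. ]
frame [600.7 231.   68. ]
frame [591.1 193.2  68. ]
tab scene [ 457.2 -176.1   94. ]
tab scene [ 450.  -174.3   94. ]
tab scene [ 453.1 -144.    94. ]
tab scene [ 445.1 -143.    94. ]
```

Request:
move_arm(fingers=[0,0,0,0,0,0,0,0,0,0], travel=[[-34,33,0],[-68,66,7],[-103,100,15],[-137,133,25],[-171,166,35],[-205,199,45],[-239,232,55],[-274,266,64],[-308,299,74],[-342,332,74]], dr=[[0,0,0.03],[0,0,0.06],[0,0,0.1],[0,0,0.13],[0,0,0.16],[0,0,0.19],[0,0,0.22],[0,0,0.25],[0,0,0.28],[0,0,0.318]])

```text
clock: 1.1
position: [420.1, -159.8, 329.4]
ee_rot: [-0.011, 1.0, 0.0, -0.002]
contact_force: [1.0, 0.1, -0.1]
gripper_width: 0.1
grasp_force: 0.0
```

Request:
move_arm(fingers=[0,0,0,0], travel=[[0,0,0],[0,0,0],[0,0,0],[0,0,0]], dr=[[0,0,0],[0,0,0],[0,0,0],[0,0,0]])

```text
clock: 1.5
position: [419.7, -162.8, 330.6]
ee_rot: [-0.01, 1.0, 0.0, -0.0]
contact_force: [0.1, 0.8, -0.2]
gripper_width: 0.0
grasp_force: 0.0
```

Request:
move_arm(fingers=[0,0,0,0,0], travel=[[0,0,30],[0,0,60],[0,0,84],[0,0,84],[0,0,84]], dr=[[0,0,0],[0,0,0],[0,0,0],[0,0,0],[0,0,0]])

```text
clock: 2.0
position: [420.3, -162.7, 247.0]
ee_rot: [-0.011, 1.0, -0.0, -0.0]
contact_force: [0.4, 0.5, 0.3]
gripper_width: 0.0
grasp_force: 0.0
```

```bash
python3 - <<'E'
from h import *
s=arm.get_image("scene")[:,:,::-1];t=arm.get_image("top")[:,:,::-1]
f=lambda a,r:cv2.resize(a[r[1]:r[1]+100,r[0]:r[0]+100],(400,400),interpolation=cv2.INTER_CUBIC)
cv2.imwrite("pics/c1.png",np.hstack([f(s,(250,130)),f(t,(335,215))]))
print(arm.read_state()["position"])
E
```

```text
[ 420.76912595 -162.34321083  248.02343085]
```

View pics/c1.png

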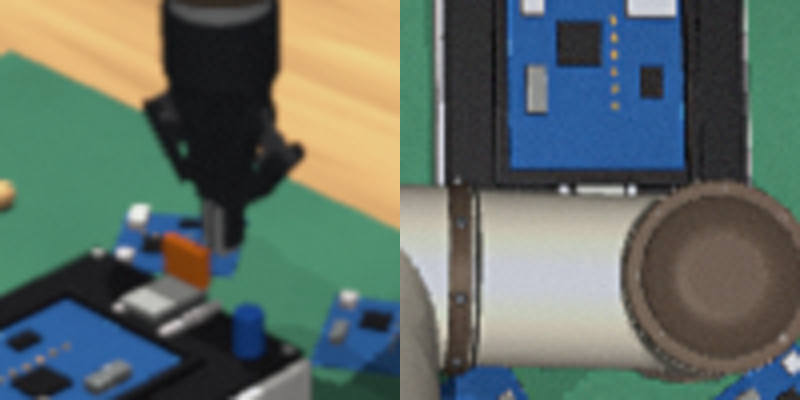

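The scene crop shows the closed fingers behind the tab, with the tip bottom at about (307,192). I'll check this against the projected tip.

```bash
python3 - <<'E'
from h import *
for P in((420.7,-162.4,75),(431.7,-162.4,75),(431.7,-148,75),(409,-148,75),(431,-177,75)):print(P,(proj("scene",P)-[250,130])*4)
E
```

```text
(420.7, -162.4, 75) [218.26010836 247.70668423]
(431.7, -162.4, 75) [206.33296814 253.69491912]
(431.7, -148, 75) [221.72853465 261.40927101]
(409, -148, 75) [246.2298003  248.96965463]
(431, -177, 75) [191.66326188 245.58416946]
```

Request:
move_arm(fingers=[0,0,0,0,0,0,0,0,0,0], travel=[[-4,0,1],[-8,0,2],[-12,0,2],[-16,0,2],[-20,0,2],[-24,0,2],[-28,0,2],[-32,0,2],[-36,0,2],[-40,0,2]], dr=[[0,0,0],[0,0,0],[0,0,0],[0,0,0],[0,0,0],[0,0,0],[0,0,0],[0,0,0],[0,0,0],[0,0,0]])

```text
clock: 3.1
position: [460.3, -161.0, 244.4]
ee_rot: [-0.011, 1.0, 0.0, -0.001]
contact_force: [-3.0, -1.2, 0.6]
gripper_width: -0.0
grasp_force: 1.7
```

Request:
move_arm(fingers=[0,0,0], travel=[[-1,0,0],[-2,0,0],[-2,0,0]], dr=[[0,0,0],[0,0,0],[0,0,0]])

```text
clock: 3.4
position: [462.3, -160.9, 244.5]
ee_rot: [-0.011, 1.0, 0.0, -0.0]
contact_force: [-2.7, -1.2, -1.3]
gripper_width: 0.2
grasp_force: 1.2
```

Only friction so far (about 3 N), so I'll push on until the stop.

Request:
move_arm(fingers=[0,0,0,0,0], travel=[[-1,0,0],[-2,0,0],[-3,0,0],[-4,0,0],[-4,0,0]], dr=[[0,0,0],[0,0,0],[0,0,0],[0,0,0],[0,0,0]])

```text
clock: 3.9
position: [464.9, -160.9, 244.5]
ee_rot: [-0.011, 1.0, 0.0, -0.003]
contact_force: [-7.9, -1.4, 2.3]
gripper_width: -0.0
grasp_force: 3.6
```

Request:
move_arm(fingers=[0,0,0,0], travel=[[-1,0,0],[-2,0,0],[-3,0,0],[-3,0,0]], dr=[[0,0,0],[0,0,0],[0,0,0],[0,0,0]])

```text
clock: 4.3
position: [466.0, -160.9, 244.5]
ee_rot: [-0.011, 1.0, 0.0, -0.006]
contact_force: [-13.2, 0.0, 9.1]
gripper_width: -0.1
grasp_force: 6.6
```

The force rises and the position stalls at 465–466, near the predicted 464.5, so the latch is on its stop. I'll back off, rise and verify.

Request:
move_arm(fingers=[0,0,0,0,0,0,0], travel=[[10,0,0],[25,0,0],[30,0,-20],[30,0,-50],[30,0,-85],[30,50,-85],[30,100,-85]], dr=[[0,0,0],[0,0,0],[0,0,0],[0,0,0],[0,0,0],[0,0,0],[0,0,0]])

```text
clock: 5.0
position: [438.3, -60.8, 332.1]
ee_rot: [-0.01, 1.0, 0.001, 0.005]
contact_force: [0.6, -0.6, -0.2]
gripper_width: 0.1
grasp_force: 0.0
```

```bash
python3 - <<'E'
from h import *
t=arm.get_image("top");s=arm.get_image("scene")
print(blobs(t,"orange",(340,203,427,290)),blobs(s,"orange",(215,180,330,262)))
for b in blobs(t,"orange",(340,203,427,290)):print(plane("top",b[1],94))
for b in blobs(s,"orange",(215,180,330,262)):
  d=np.array(b[1])-[296.4,194.7]; print(d, proj("scene",(478,-161,82))-proj("scene",(453,-161.6,82)))
st=arm.read_state();print(st["position"],st["ee_rot"],st["contact_force"])
E
```

```text
[([387, 267, 7, 4, 14], [389.2, 268.3])] [([285, 191, 10, 15, 111], [289.5, 197.8])]
[ 478.14287492 -166.57869432   94.        ]
[-6.9  3.1] [-6.85281578  3.58180882]
[438.17868305 -57.15546687 331.50702361] [-1.51938240e-02  9.99876011e-01  9.62892956e-04  4.02283944e-03] [ 0.39709213 -1.23365458  0.60439628]
```

Request:
move_arm(fingers=[0,0,0,0,0,0,0,0,0,0], travel=[[-26,32,0],[-52,64,0],[-79,97,0],[-105,129,0],[-131,161,0],[-157,193,0],[-184,225,0],[-210,257,10],[-210,257,30],[-210,257,30]], dr=[[0,0,0.04],[0,0,0.08],[0,0,0.12],[0,0,0.16],[0,0,0.2],[0,0,0.24],[0,0,0.28],[0,0,0.328],[0,0,0.328],[0,0,0.328]])

```text
clock: 6.1
position: [641.4, 201.0, 296.4]
ee_rot: [0.152, 0.988, -0.001, -0.002]
contact_force: [-0.8, -0.7, -0.5]
gripper_width: 0.1
grasp_force: 0.0
```

Request:
move_arm(fingers=[0,0,0,0], travel=[[0,0,5],[0,0,10],[0,0,15],[0,0,15]], dr=[[0,0,0],[0,0,0],[0,0,0],[0,0,0]])

```text
clock: 6.5
position: [640.8, 199.7, 284.6]
ee_rot: [0.152, 0.988, -0.0, -0.0]
contact_force: [0.1, -0.4, -0.8]
gripper_width: 0.1
grasp_force: 0.0
```

```bash
python3 - <<'E'
from h import *
s=arm.get_image("scene")[:,:,::-1]
cv2.imwrite("pics/c2.png",cv2.resize(s[200:330,300:440],(700,600),interpolation=cv2.INTER_CUBIC)[:600])
st=arm.read_state();print(st["position"],st["ee_rot"])
E
```

```text
[640.95047557 199.88160338 284.97897091] [1.52186792e-01 9.88351741e-01 7.00557897e-05 1.08318194e-04]
```

View pics/c2.png

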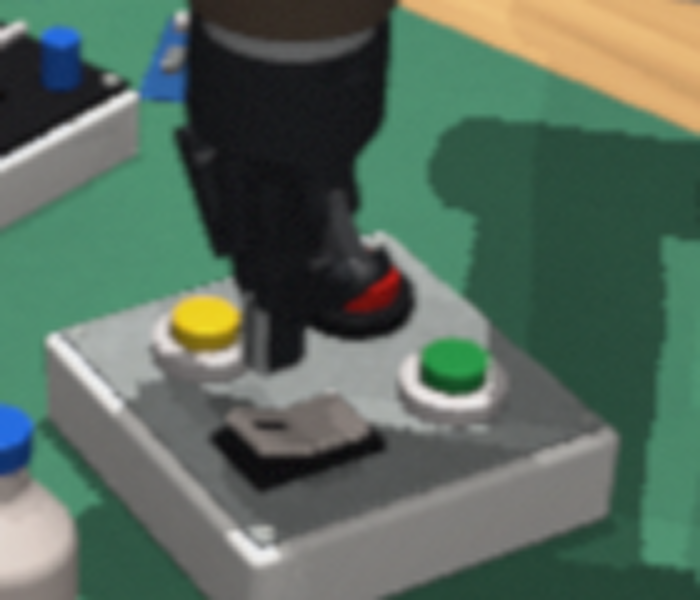

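The crop shows the tips, bottom at about (270,368), straight above the dash at (270,425), with yellow and green clear. Now I'll press down.

Request:
move_arm(fingers=[0,0,0,0,0,0,0,0,0], travel=[[-1,0,8],[-1,0,16],[-1,0,22],[-1,0,26],[-1,0,29],[-1,0,32],[-1,0,35],[-1,0,38],[-1,0,38]], dr=[[0,0,0],[0,0,0],[0,0,0],[0,0,0],[0,0,0],[0,0,0],[0,0,0],[0,0,0],[0,0,0]])

```text
clock: 7.45
position: [642.5, 200.2, 247.1]
ee_rot: [0.152, 0.988, 0.001, 0.001]
contact_force: [2.1, -0.3, 2.8]
gripper_width: 0.0
grasp_force: 1.5
```

Request:
move_arm(fingers=[0,0,0,0], travel=[[0,0,1],[0,0,2],[0,0,3],[0,0,3]], dr=[[0,0,0],[0,0,0],[0,0,0],[0,0,0]])

```text
clock: 7.85
position: [642.5, 200.3, 246.1]
ee_rot: [0.152, 0.988, 0.0, 0.001]
contact_force: [-0.7, -1.3, 9.8]
gripper_width: -0.2
grasp_force: 5.1
```

Tip at 73 mm with the force rising: rocker is on its stop. One firmer push, then up and back to see it.

Request:
move_arm(fingers=[0,0,0,0,0,0,0,0,0], travel=[[0,0,1],[0,0,2],[0,0,2],[0,0,-15],[0,0,-40],[20,0,-50],[45,0,-50],[74,0,-50],[74,0,-50]], dr=[[0,0,0],[0,0,0],[0,0,0],[0,0,0],[0,0,0],[0,0,0],[0,0,0],[0,0,0],[0,0,0]])

```text
clock: 8.75
position: [568.0, 222.7, 292.6]
ee_rot: [0.151, 0.988, -0.001, -0.003]
contact_force: [1.4, 0.2, 0.3]
gripper_width: -0.0
grasp_force: 0.0
```

```bash
python3 - <<'E'
from h import *
s=arm.get_image("scene")[:,:,::-1]
cv2.imwrite("pics/c3.png",cv2.resize(s[200:330,300:440],(640,594),interpolation=cv2.INTER_CUBIC))
st=arm.read_state();print(st["position"],st["ee_rot"])
for b in blobs(s[:,:,::-1].copy(),"green",(375,265,410,300)):print(b)
E
```

```text
[569.53100462 222.63685832 292.92056813] [ 1.51304547e-01  9.88485664e-01 -6.95939829e-04 -1.59429490e-03]
([385, 274, 12, 11, 113], [390.4, 279.2])
```

View pics/c3.png

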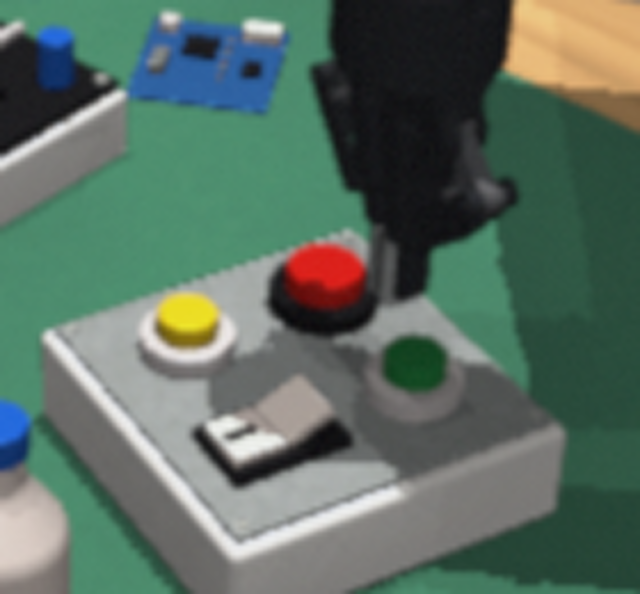

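The rocker's far half with the dash, at (240,433), now lies level and the near half, at (300,405), is raised: on. Green, at (415,365), is still up. Move over it and press.

Request:
move_arm(fingers=[0,0,0,0,0,0,0,0], travel=[[16,1,0],[16,1,0],[16,1,10],[16,1,20],[16,1,28],[16,1,34],[16,1,38],[16,1,38]], dr=[[0,0,0],[0,0,0],[0,0,0],[0,0,0],[0,0,0],[0,0,0],[0,0,0],[0,0,0]])

```text
clock: 9.6
position: [556.5, 227.7, 255.3]
ee_rot: [0.152, 0.988, -0.001, -0.0]
contact_force: [-1.8, -1.0, 3.7]
gripper_width: 0.0
grasp_force: 1.4
```

Request:
move_arm(fingers=[0,0,0,0,0,0], travel=[[0,0,2],[0,0,4],[0,0,6],[0,0,8],[0,0,9],[0,0,9]], dr=[[0,0,0],[0,0,0],[0,0,0],[0,0,0],[0,0,0],[0,0,0]])

```text
clock: 10.2
position: [556.5, 227.9, 249.4]
ee_rot: [0.152, 0.988, -0.0, 0.001]
contact_force: [-5.3, -3.0, 16.1]
gripper_width: 0.1
grasp_force: 7.6
```

Request:
move_arm(fingers=[0,0,0,0,0], travel=[[0,0,1],[0,0,1],[0,0,1],[0,0,1],[0,0,1]], dr=[[0,0,0],[0,0,0],[0,0,0],[0,0,0],[0,0,0]])

```text
clock: 10.7
position: [556.5, 227.9, 249.3]
ee_rot: [0.151, 0.988, -0.0, 0.001]
contact_force: [-8.2, -3.1, 18.9]
gripper_width: 0.4
grasp_force: 9.6
```

```bash
python3 - <<'E'
from h import *
s=arm.get_image("scene")[:,:,::-1]
cv2.imwrite("pics/c4.png",cv2.resize(s[170:330,230:430],(750,600),interpolation=cv2.INTER_CUBIC))
st=arm.read_state();print(st["position"],st["contact_force"],st["clock"])
E
```

```text
[556.44623101 227.86017686 249.29405971] [-7.40973813 -3.81022964 19.36097107] 10.75
```

View pics/c4.png

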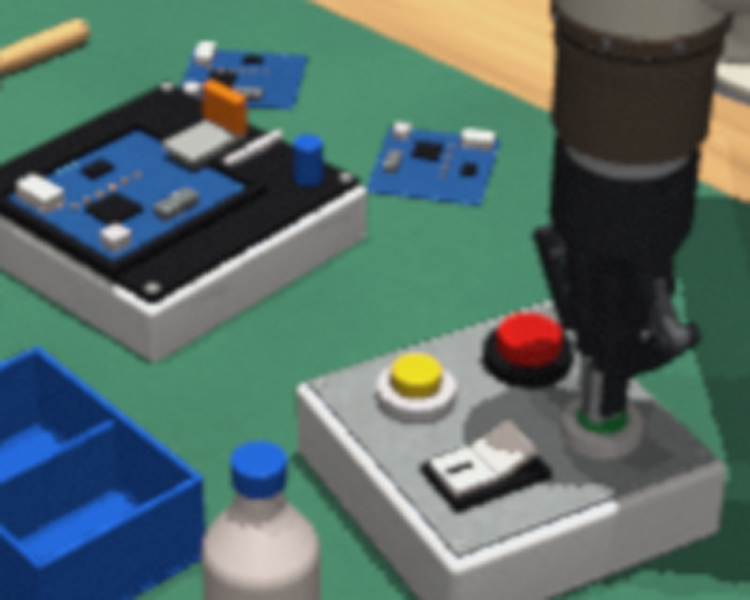

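The crop shows green held down by the tips at about (600,420), the rocker on (480,470), yellow and red up, the latch over the board's edge (200,140) and the spacer standing (307,160). Handing in.

```bash
python3 -c "
from bench import arm
print(arm.job_done())"
```

```text
the job is handed in; nothing more can be done
None
```

I pushed the latch home, switched the rocker on and handed the job in with the fingers holding the green button down at about 19 N; the verdict was not shown.

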